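# Roll the blue tally wheel up to three

## Task

Three blue pulling tabs have been laid out, so log them on the blue tally counter: roll its wheel up, away from you, by pushing its ridges one after another, until the face with three dots lies level on top. Leave the orange counter's wheel as it is.

Things in the scene. Friction and masses are not known exactly. Their poses are not given: they have to be found in the camera images.
- blue_axle (a point): Centre of the blue tally counter's wheel, on its axle, 60 mm above the bench; x level to the counter's far side, y along the axle, z up. Wheel 40 mm wide: white six-sided core, faces 26 mm from the axle with one to six black dots; between the faces six blue radial ridges, 60 degrees apart, 6 mm thick, reaching 52 mm from the axle. The counter is screwed down.
- blue_wheel (a joint): Turn of the blue wheel (rad), growing as its top rolls away from the robot (to +x). One dot level on top at 0, two at 1.047, three at 2.094, four at 3.142. A ridge stands 30 degrees either side of the top face. No clicks: friction (0.15 N m, about 4 N at a ridge) holds it where left; stops at -0.9 and 5.9. It starts between -0.75 and 0.5: one dot roughly, or six nearly, on top.
- orange_axle (a point): The same point of the orange tally counter, alike in all but colour; either may be on the left, axles 0.15 m or more apart. Each counter: foot 136 mm (x) by 80 mm; walls round the wheel up to 43 mm above the bench, and beside the wheel, within 22 mm of the axle, cheeks up to 82 mm; ridge tips up to 112 mm. The wheels' upper halves are open.
- orange_wheel (a joint): Turn of the orange wheel (rad), read like the blue one. It shows two dots (about 1.05) and should stay as it is.
Not all that is in view belongs to the job. There is more than one size of the part that bears orange_axle; the job needs the larger.

How it is judged:
By the outcome, as a careful person would: the job done as asked, in the order asked, and still so for the second after the job is handed in, with the robot touching nothing.
It also fails if it takes over 45 s, if anything falls off the work surface, if the arm or the gripper's body presses on something with over 40 N, if the wrist force passes 120 N, or if a joint passes its speed limit or range.

## Robot

A 6-joint arm with a two-finger parallel gripper is mounted at the origin on a cart in front of the work surface, level with it; the furniture and walls round the work are solid. World frame = base frame: x ahead of the robot, y to its left, z up, the work surface at z = 0. Lengths are in m, angles in rad, forces in N, time in s.
With the tool pointing down it reaches from about 0.35 to 1 m from the base axis. Payload 7.1 kg.
Tool frame: the origin (TCP) lies between the finger pads; the fingertips stand 22 mm ahead of it and the grasp point (between the pads) lies 3 mm ahead of it; z points along the fingers, y is the line along which they close (so a half turn about z gives the same grasp; the last joint's range is limited). The gripper opens to 85 mm and grips with 20 to 120 N. Pads are 22 mm wide; open, the fingers measure 114 mm over their backs; the gripper's body (76 mm by 85 mm) begins 54 mm behind the grasp point. The pads swing forward as they close: fully open they stand 13 mm farther back than shut.
Start: joints at [1.203, 0.423, 1.63, -0, 1.089, -0.019], TCP at [0.214, 0.587, 0.253] pointing down, gripper open.
Joint ranges: [-3, 3], [-0.9, 2.11], [0.09, 2.58], [-1.31, 4.45], [0.11, 2.69], [-2.54, 2.54]. Speed limits (rad/s): [2.39, 2.39, 3.01, 3.14, 3.14, 3.14].

## Interface

Orientations are given as a rotation vector (axis times angle).
In Python, from rig import manip gives the robot as it stands. The module is installed in compiled form; this text tells all that it offers. Calls block until the motion is done:
- manip.move_to(position, orientation): joint-space move of the TCP to a pose.
- manip.servo_line(position, orientation=None, rate=0.15): straight line of the TCP; orientation=None keeps the orientation; rate is the mean speed in m/s.
- manip.set_joints(angles): joint-space move.
- manip.command_gripper(opening, f_grip=None): finger opening in m; f_grip is the grip in N (None keeps the last); returns when the fingers have stopped.
- manip.hold(seconds).
- manip.solve_ik(position, orientation): joint angles nearest the present ones, or None.
- manip.camera(name): name is "scene" or "top" or "wrist"; returns a dict with "image" (480x640x3 uint8, red, green, blue), "fx", "fy", "cx", "cy" (pixels), "cam_to_world" (4x4, takes a point from camera to world coordinates); the wrist camera has in their place "mount" (4x4, takes a point from camera to tool coordinates, whose origin is the TCP and whose axes are the flange's). Camera axes: x right, y down, z forward; pixel columns grow to the right and rows downward; lengths in m; the calibration is good to about 2 mm. A picture is of the moment at which its call begins: read the wrist's pose just before it. There is no depth.
A pose or a line that the arm cannot do raises manip.IKError and nothing moves.
- manip.sign_off(): hands the job in; it is judged then, once.
Readings, each from a call of its own:
- manip.get_time(): time.
- manip.get_joint_positions(): joint angles.
- manip.get_joint_vel(): joint speeds.
- manip.get_tau(): joint torques, N m.
- manip.get_position(): TCP position.
- manip.get_ee_rot(): TCP orientation.
- manip.get_contact_force(): force on the tool from outside, world axes, zero at the start.
- manip.get_torque(): the same for the moment, N m.
- manip.get_width(): finger opening in m.
- manip.get_grip_force(): force on a finger pad.
Only numpy, scipy, OpenCV 4.12 (cv2) and the standard library are available. Lean on these libraries where they do the work, as an engineer would, in place of code of your own. Each camera call takes 0.05 s, during which the arm holds its last target. There are 200 camera calls.

## Working session

There is one attempt and no reset: what is moved stays moved. The work goes in short steps, each a Python script; the robot and the scene stay as the last script left them, time stands still between calls to the robot, and variables do not carry over. Pictures are saved under pics/ and viewed, at most 10 in all, crops included, and the job is handed in when it is done.

```bash
mkdir -p pics; python3 - <<'E'
from rig import manip
import cv2,numpy as np
np.set_printoptions(precision=4,suppress=True)
for n in ["scene","top"]:
    c=manip.camera(n); cv2.imwrite(f"pics/{n}0.png",c["image"][:,:,::-1])
    print(n,c["fx"],c["fy"],c["cx"],c["cy"]);print(c["cam_to_world"])
print(manip.camera("wrist")["mount"],manip.get_ee_rot(),manip.get_time())
E
```

```text
scene 562.3512047883717 562.3512047883717 322.26071544027445 229.72352100415162
[[ 0.7138 -0.5028  0.4876  0.133 ]
 [-0.7004 -0.5076  0.5018 -0.4671]
 [-0.0048 -0.6997 -0.7144  0.6867]
 [ 0.      0.      0.      1.    ]]
top 500.80714532314465 500.80714532314465 316.77198196566155 235.3520135297044
[[-0.0237 -0.9844  0.1745  0.4173]
 [-0.9996  0.0209 -0.018  -0.0443]
 [ 0.014  -0.1749 -0.9845  0.8897]
 [ 0.      0.      0.      1.    ]]
[[-0.0004 -0.9474 -0.32    0.0825]
 [ 1.     -0.0004 -0.0001 -0.0002]
 [-0.0001 -0.32    0.9474 -0.1223]
 [ 0.      0.      0.      1.    ]] [-0.545  -3.0937  0.0019] 0.15
```

View pics/scene0.png

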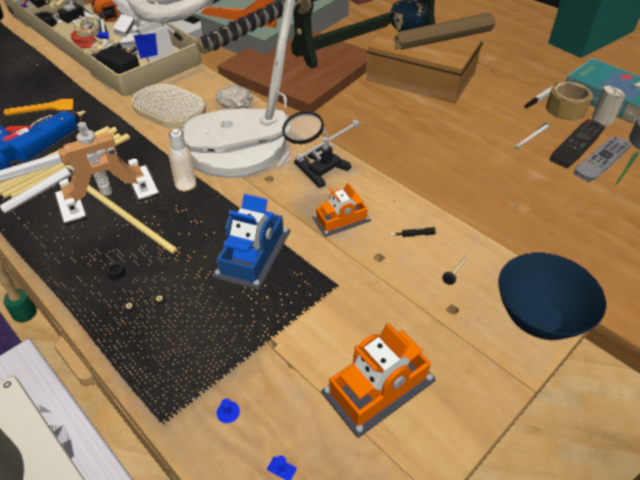

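View pics/top0.png

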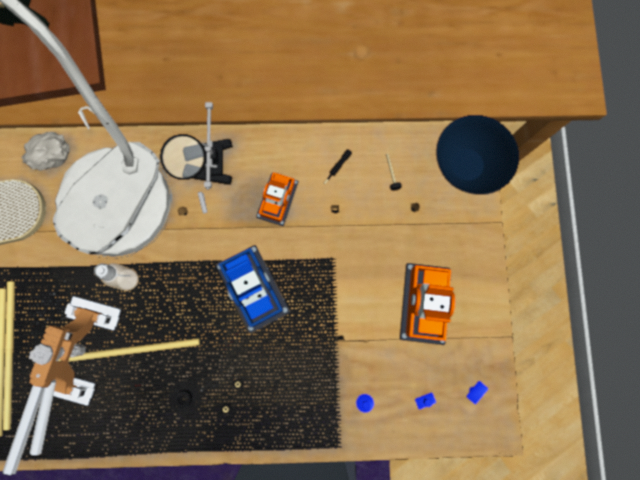

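The blue counter is at about (252,288) in top and (250,240) in scene. The large orange one is at (428,303) in top, with a small orange decoy at (277,197). Next I'll enlarge the blue counter.

```bash
python3 - <<'E'
import cv2,numpy as np
a=cv2.imread("pics/top0.png")[240:335,210:295]; b=cv2.imread("pics/scene0.png")[190:290,210:295]
f=lambda i:cv2.resize(i,None,fx=4.7,fy=4.7,interpolation=cv2.INTER_CUBIC)
A,B=f(a),f(b);h=max(len(A),len(B));A=cv2.copyMakeBorder(A,0,h-len(A),0,0,0)
cv2.imwrite("pics/crop1.png",np.hstack([A,B]))
E
```

```text
(no output)
```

View pics/crop1.png

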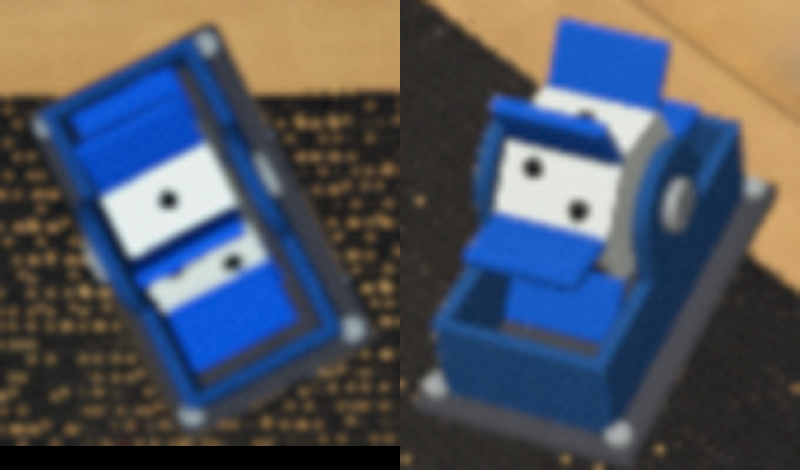

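```bash
cat > fit.py <<'E'
import numpy as np
from scipy.optimize import least_squares
T=dict(f=500.80714532314465,c=(316.77198196566155,235.3520135297044),M=np.array([[-0.0237,-0.9844,0.1745,0.4173],[-0.9996,0.0209,-0.018,-0.0443],[0.014,-0.1749,-0.9845,0.8897]]))
S=dict(f=562.3512047883717,c=(322.26071544027445,229.72352100415162),M=np.array([[0.7138,-0.5028,0.4876,0.133],[-0.7004,-0.5076,0.5018,-0.4671],[-0.0048,-0.6997,-0.7144,0.6867]]))
def proj(c,p):
    q=c["M"][:,:3].T@(p-c["M"][:,3]); return q[:2]/q[2]*c["f"]+c["c"]
def world(P,l):
    x,y,s=P[:3]; c,n=np.cos(s),np.sin(s)
    return np.array([x+c*l[0]-n*l[1],y+n*l[0]+c*l[1],0.06+l[2]])
def wp(r,a,y=0,t=0): # wheel point: radius r at angle a from vertical to +x, t along the tangent
    return np.array([r*np.sin(a)+t*np.cos(a),y,r*np.cos(a)-t*np.sin(a)])
E
python3 - <<'E'
from fit import *
t=lambda x,y:np.array([210+x/4.7,240+y/4.7]); s=lambda x,y:np.array([210+(x-400)/4.7,190+y/4.7])
d=np.pi/6
def res(P,full=False):
    th,ix,iy=P[3:6]; X,Y=.068-ix,.04-iy; r=[]
    z=-.048
    for l,o in [((X,Y,z),t(42,127)),((X,-Y,z),t(207,42)),((-X,-Y,z),t(353,327)),((-X,Y,z),t(190,415)),(wp(.026,th),t(168,200))]:
        r.append(proj(T,world(P,l))-o)
    for l,o in [((-X,Y,z),s(434,383)),((-X,-Y,z),s(618,433)),((X,-Y,z),s(755,187)),(wp(.026,th-2*d),s(555,190)),
        (wp(.052,th+d,.02,0.003),s(562,18)),(wp(.052,th+d,-.02,0.003),s(669,42))]:
        r.append(proj(S,world(P,l))-o)
    return np.array(r) if full else np.ravel(r)
o=least_squares(res,[.45,.07,.45,0,.006,.006],loss="soft_l1")
print(o.x.round(4)); print(res(o.x,1).round(1))
E
```

```text
[0.4815 0.0547 0.4661 0.1434 0.0079 0.0061]
[[ 0.5  0.1]
 [-0.1  0.3]
 [ 0.2  0.3]
 [-0.1  0.3]
 [ 0.1  0.5]
 [-0.2 -0.3]
 [ 0.4 -0.2]
 [-0.2 -0.7]
 [ 0.  -0. ]
 [-0.1 -0.4]
 [ 0.8 -0. ]]
```

```bash
cat > mv.py <<'E'
from rig import manip
import numpy as np, cv2
from scipy.spatial.transform import Rotation as R
P=[0.4815,0.0547,0.4661]; H=.033
def tcp(lx,bottom): # tool front face at local x=lx, fingertip height above the axle
    c,s=np.cos(P[2]),np.sin(P[2]); l=lx-.011
    return np.array([P[0]+c*l,P[1]+s*l,.06+bottom+.022])
def ori():
    best=None
    for k in (0,np.pi):
        a=P[2]+k; rv=(R.from_euler('z',a)*R.from_euler('y',np.pi)).as_rotvec()
        q=manip.solve_ik(tcp(-.04,.1),rv)
        if q is None: continue
        d=np.abs(np.array(q)-manip.get_joint_positions()).max()
        if best is None or d<best[0]: best=(d,rv)
    return best[1]
xc=lambda phi:(H*np.sin(phi)-.003)/np.cos(phi)
def snap(n,name):
    cv2.imwrite(f"pics/{name}.png",manip.camera(n)["image"][:,:,::-1])
E
python3 - <<'E'
from mv import *
manip.command_gripper(0.0)
o=ori(); print(o)
manip.move_to(tcp(-.038,.075),o); print(manip.get_time())
manip.servo_line(tcp(-.038,H)); print(manip.get_contact_force(),manip.get_position(),tcp(-.038,H))
manip.servo_line(tcp(xc(np.radians(22)),H),rate=.06)
print(manip.get_contact_force(),manip.get_time(),manip.get_width())
snap("scene","s1");snap("top","t1")
a=cv2.imread("pics/top0.png")
A=cv2.imread("pics/t1.png")[230:340,200:300];B=cv2.imread("pics/s1.png")[180:290,200:300]
cv2.imwrite("pics/c2.png",cv2.resize(np.hstack([A,B]),None,fx=4,fy=4,interpolation=cv2.INTER_CUBIC))
E
```

```text
[ 3.05666452e+00  7.25538700e-01 -1.87166721e-16]
3.0833
[ 0.21847461  0.61766705 -0.02215195] [0.43761117 0.03304216 0.11487657] [0.43772694 0.03267912 0.115     ]
[-1.54448325  0.13456641 -0.64801449] 4.4667 0.00012121946073375888
```

View pics/c2.png

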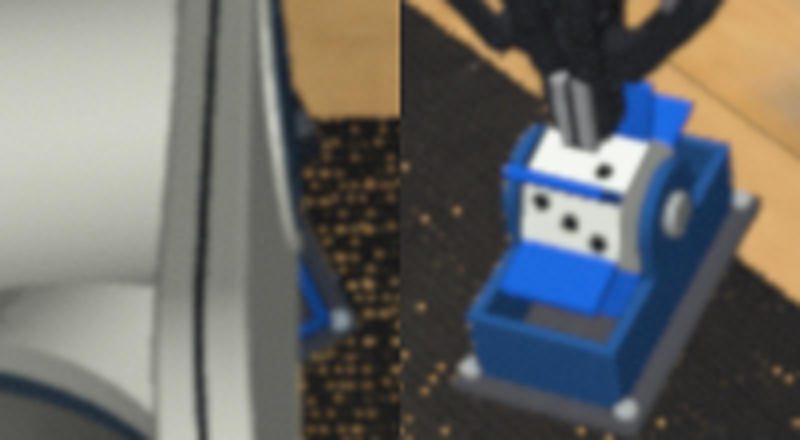

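The first ridge moved. Two dots are now near the top and the three-dot face is on the near side, its centre at about scene px (242.5,235.5). Next I'll finish this push, push the second ridge most of the way, and look again.

```bash
python3 - <<'E'
from mv import *
from fit import proj,S,world,wp
from scipy.optimize import minimize_scalar
m=minimize_scalar(lambda a:np.sum((proj(S,world(P,wp(.026,a-4*np.pi/6)))-[242.5,235.5])**2),bounds=(0,2),method="bounded")
print("theta",m.x,"residual",m.fun**.5,"expected",np.radians(52))
d=np.radians
manip.servo_line(tcp(xc(d(30)),H),rate=.05)
manip.servo_line(tcp(xc(d(30))-.004,H),rate=.05)
manip.servo_line(tcp(xc(d(30))-.01,.062))
manip.servo_line(tcp(-.043,.062))
manip.servo_line(tcp(-.043,H))
print(manip.get_contact_force())
manip.servo_line(tcp(xc(d(24)),H),rate=.05)
print(manip.get_contact_force(),manip.get_time())
snap("scene","s2");B=cv2.imread("pics/s2.png")[180:290,200:320]
cv2.imwrite("pics/c3.png",cv2.resize(B,None,fx=5,fy=5,interpolation=cv2.INTER_CUBIC))
E
```

```text
theta 0.86992305019763 residual 0.05717682280440019 expected 0.9075712110370514
[-0.10327466  0.0668872  -0.99611301]
[-3.67286846 -1.9163001  -0.49910344] 7.4833
```

View pics/c3.png

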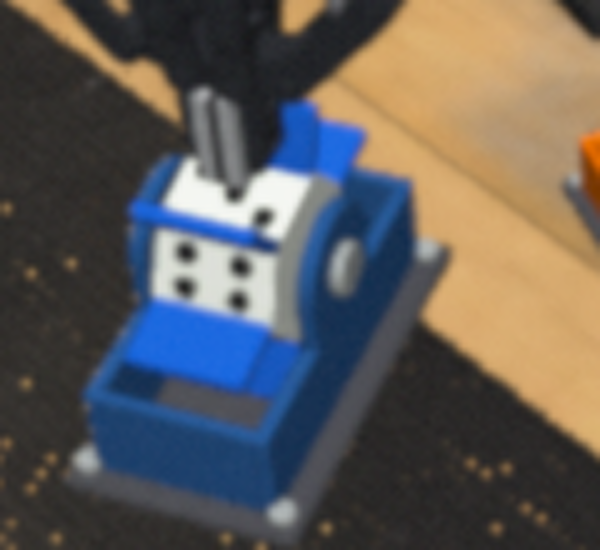

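```bash
python3 - <<'E'
from mv import *
d=np.radians
manip.servo_line(tcp(xc(d(31)),H),rate=.04); manip.hold(.2)
x=xc(d(31))
manip.servo_line(tcp(x-.004,H),rate=.05)
manip.servo_line(tcp(x-.012,.07))
manip.move_to([.33,-.2,.25],manip.get_ee_rot()); print(manip.get_time())
snap("scene","s3");snap("top","t3")
A=cv2.imread("pics/t3.png")[240:335,210:295]; B=cv2.imread("pics/s3.png")[190:285,210:295]
cv2.imwrite("pics/c4.png",cv2.resize(np.hstack([A,B]),None,fx=4.7,fy=4.7,interpolation=cv2.INTER_CUBIC))
E
```

```text
9.8333
```

View pics/c4.png

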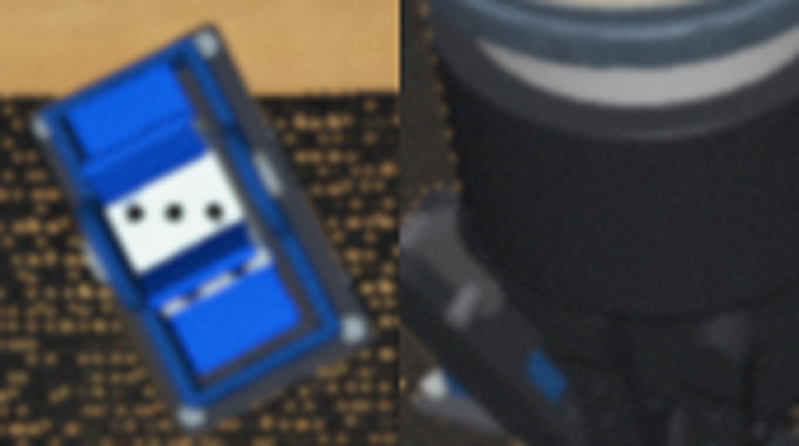

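Three dots are on top, centred at crop (174,212). The arm blocks the scene camera, so I'll move it aside for one precise reading.

```bash
python3 - <<'E'
from mv import *
manip.move_to([.2,.40,.28],manip.get_ee_rot()); print(manip.get_time())
snap("scene","s4");B=cv2.imread("pics/s4.png")[180:290,210:300]
cv2.imwrite("pics/c5.png",cv2.resize(B,None,fx=5,fy=5,interpolation=cv2.INTER_CUBIC))
E
```

```text
12.1333
```

View pics/c5.png

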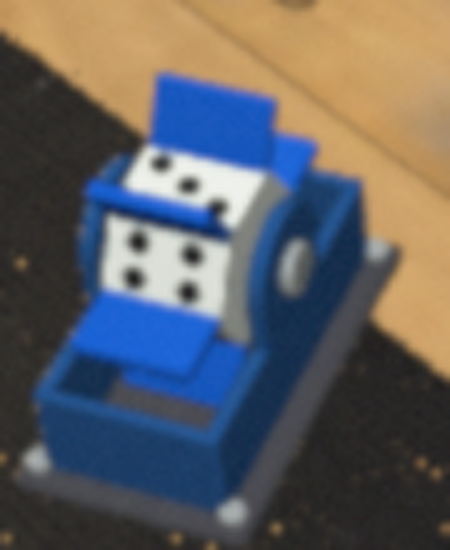

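```bash
python3 - <<'E'
from fit import *
P=[0.4815,0.0547,0.4661]; d=np.pi/6
s=lambda x,y:np.array([210+x/5,180+y/5])
obs=[(S,lambda a:wp(.026,a-2*d),s(163.3,266.8)),(S,lambda a:wp(.026,a),s(189,186)),
(S,lambda a:wp(.052,a+d,.02,.003),s(161,73)),(S,lambda a:wp(.052,a+d,-.02,.003),s(275,101)),
(T,lambda a:wp(.026,a),np.array([210+174/4.7,240+212/4.7]))]
f=lambda a,o:proj(o[0],world(P,o[1](a)))-o[2]
for o in obs:
    r=least_squares(lambda p:f(p[0],o),[0.]);print(r.x.round(4),r.fun.round(2))
r=least_squares(lambda p:np.ravel([f(p[0],o) for o in obs]),[0.]);print(r.x)
E
```

```text
[-0.0393] [-0.05 -0.01]
[-0.0297] [-0.1  -0.06]
[-0.0463] [-0.3  -0.75]
[-0.1197] [-0.17 -0.26]
[-0.0076] [-0.08  0.04]
[-0.04598096]
```

The dots put the wheel about 0.04 rad short of level, which matches the steady 2–3° lag in the earlier pushes. I'll nudge it by that amount.

```bash
python3 - <<'E'
from mv import *
from scipy.spatial.transform import Rotation as R
d=np.radians; o=ori(); x=xc(d(33.2))
manip.move_to(tcp(-.005,.08),o)
manip.servo_line(tcp(-.003,H))
print(manip.get_contact_force())
manip.servo_line(tcp(x,H),rate=.03); manip.hold(.2); print(manip.get_contact_force())
manip.servo_line(tcp(x-.005,H),rate=.05)
manip.servo_line(tcp(x-.012,.075))
manip.move_to([.2,.40,.28],manip.get_ee_rot()); print(manip.get_time())
snap("scene","s5");snap("top","t5");A=cv2.imread("pics/t5.png")[250:330,215:295];B=cv2.imread("pics/s5.png")[185:265,215:295]
cv2.imwrite("pics/c6.png",cv2.resize(np.hstack([A,B]),None,fx=5,fy=5,interpolation=cv2.INTER_CUBIC))
a=cv2.imread("pics/top0.png")[255:350,390:465].astype(int);b=cv2.imread("pics/t5.png")[255:350,390:465]
print("orange diff",np.abs(a-b).mean())
E
```

```text
[-0.01164134  0.79327103  0.40826886]
[-3.91455781 -0.79196836 -0.98480768]
17.7417
orange diff 1.078923976608187
```

View pics/c6.png

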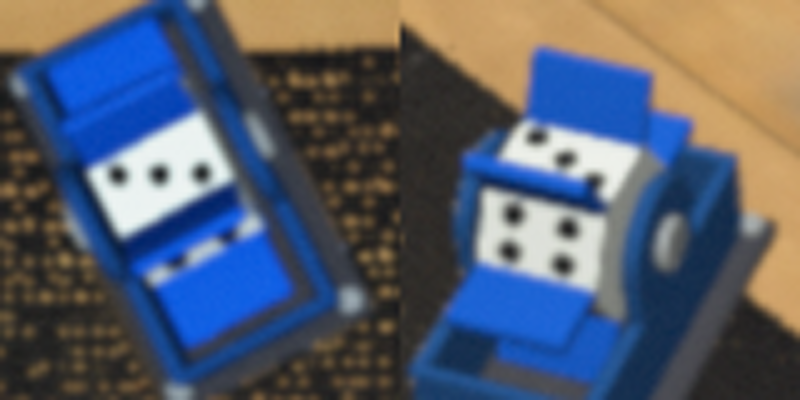

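Three dots now lie level on top: the three-dot centre is at top px (247,285) and the four-dot face centre rose by about 0.5 px, matching the nudge. The orange counter is unchanged, so I'm handing in.

```bash
python3 -c "
from rig import manip
print(manip.sign_off())"
```

```text
the job is handed in; nothing more can be done
None
```

I rolled the blue counter forward until its three-dot face was level on top (about 0.01 rad off by the last pictures), left the orange wheel as it was, and handed the job in at about 18 s.

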